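Level the thread rack and prove it with the spirit level

ROBOT

A 6-joint arm with a two-finger parallel gripper is mounted at the origin on the work surface. World frame = base frame: x ahead of the robot, y to its left, z up, the work surface at z = 0. Lengths are in m, angles in rad, forces in N, time in s.
With the tool pointing down it reaches from about 0.225 to 0.725 m from the base axis. Payload 3.1 kg.
Tool frame: the origin (TCP) lies midway between the tips of the shut fingers; the grasp point (between the pads) lies 19 mm behind it; x points along the fingers, y is the direction in which the jaws open and shut, and the axes are right-handed (so a half turn about x gives the same grasp; the last joint's range is limited). The gripper opens to 85 mm and grips with 20 to 120 N. Pads are 22 mm wide; open, the fingers measure 114 mm over their backs; the gripper's body (76 mm by 85 mm) begins 54 mm behind the grasp point. The pads swing forward as they close: fully open they stand 13 mm farther back than shut.
Start: joints at [-1.271, 0.048, 0.099, 1.622, 0, 1.443], TCP at [0.218, -0.478, 0.231] pointing down, gripper open.
Joint ranges: [-2.91, 2.91], [-0.99, 1.94], [-1.21, 1.42], [-2.12, 2.29], [-1.49, 1.47], [-3.14, 3.14]. Speed limits (rad/s): [2.79, 2.79, 3.14, 3.14, 3.14, 3.14].

INTERFACE

Orientations are given as a rotation vector (axis times angle).
In Python, from plant import robot gives the robot as it stands.
- The arm moves only by the tool play_rows, never from a script. Its argument "motion" is a list of rows, each a list of 4 numbers: the shift along the tool's x, y, z in mm, then the turn about the tool's x in degrees. A call has 1 to 8 rows; each row shifts and turns the pose as measured when the row begins, along the tool's axes as they then stand; what a row does not reach is not made up. A row lasts 1/12 s, in which the tool goes at most 41.7 mm and 7.16 degrees, less where a joint would pass 70% of its speed; a pose out of reach is approached as far as the arm can. A call with a gripper value outside its range is refused whole. "jaw" is the opening, from -1 (shut) to 1 (fully open), so that 0 is half open, set as the call begins (left out, the last holds). The fingers move at their own pace and stop on an object; "newtons" is the grip in N (left out, the last holds). Time passes only in rows, so rows that do not move let the fingers close. It gives the time, the measured TCP pose, the force and the opening at its end, in the units of the state.
- robot.read_state(): the state, without advancing time (a new reading comes with each control period).
- robot.capture(name): name is "side" or "top"; returns (picture, depth): 400x640x3 uint8, red, green, blue; 400x640 float32, m along the optical axis (not along the pixel's ray), 0 where there is no reading.
- robot.camera_model(name): a dict with "fovy" (degrees; the focal length in pixels is half the picture's height over the tangent of half this angle, whatever the lens; pixels are square), "cx", "cy" (the principal point, pixels), "distortion" ([k1, k2, p1, p2, k3] as OpenCV has them; the pictures are not rectified), "T" (4x4, takes a point from camera to world coordinates). Camera axes: x right, y down, z forward; pixel columns grow to the right and rows downward; lengths in m; the calibration is good to about 2 mm. A picture is of the moment at which its call begins. camera_model takes no time and is no camera call.
- robot.finish_job(): hands the job in, once; it reports no verdict.
The state is a dict: "t": time; "q": joint angles; "dq": joint speeds; "joint_efforts": joint torques, N m; "tool_pos": TCP position; "eef_rot": TCP orientation; "wrist_force": force on the tool from outside, world axes, zero at the start; "ft_torque": the same for the moment, N m; "gripper_width": finger opening in m.
Only numpy, scipy, OpenCV 4.12 (cv2) and the standard library are available. Lean on these libraries where they do the work, as an engineer would, in place of code of your own. Each camera call takes 0.05 s, during which the arm holds its last target.

TASK

The small thread-bin rack on the bench hangs low at the end with the levelling foot. Stand the spirit level on the rack's top shelf, lengthwise, and turn the knob of the levelling foot until the bubble settles in the middle, between the vial's two lines; then press the level down onto the shelf with a light, steady push of about 10 N to prove it, and finish while still pressing, with the bubble still in the middle. Leave the two thread spools on the shelf and the bobbin box as they are.

Things in the scene. Friction and masses are not known exactly. Their poses are not given: they have to be found in the camera images.
- rack: Grey bench rack with one row of three red thread bins and a tray-like top: 190 deep (x), 296 long (y), 112 tall. Origin on the bench under its middle; x away from the robot, y along it to the end on two fixed feet, z up. This frame stays upright; the rack tilts about the fixed feet, 125 mm to +y. Beyond its -y end a lug, top 104 mm high, carries the one levelling foot. It does not slide.
- shelf (a point): Centre of the flat upper face of the rack's top shelf, 106 mm above the bench; x across the depth (away from the robot), y along the length to the fixed feet, z the shelf's normal; tilts with the rack. The flat is 180 by 286 mm inside a rim 6 mm high. At the start it hangs 3 to 6.2 mrad low at the levelling-foot (-y) end.
- knob (a point): On the levelling foot's axis at the height to grip its knob: 137 mm above the bench, 178 mm to -y of the rack's middle. Round black fluted knob on a vertical spindle, 39 mm diameter, 28 tall (122 to 150 above the bench), clear all round. It turns on the spot, stays where left (0.06 N m). Clockwise from above raises this end 4 mm a turn and brings the bubble 4.2 mm per rad towards the knob.
- level: Spirit level standing on its sole: aluminium beam 230 mm long (its x), 22 mm thick (y), 44 mm tall, about 0.28 kg; origin at the middle of its sole, z up. Solid over its whole outline. The vial, 56 mm long, lies along x in a window at the middle of the top, with two dark lines 21 mm apart.
- bubble (a joint): Offset (m) of the bubble's middle from the vial's middle, positive towards the level's own +x end. The bubble, 16 mm long, goes to the higher end, 2 mm per mrad of slope, at most 18.5 mm, and takes about 1.5 s to settle. Within 2.5 mm of zero it lies between the lines.
- cone: Upright spool of thread standing on the shelf at its far corner by the fixed feet: 50 mm diameter at the base, 85 mm tall, origin at the centre of its underside. To be left alone.
- bobbin_box: Low clear open box of bobbins on the bench, 150 mm (x) by 100 mm (y) by 35 mm, origin under its middle. To be left alone; it and the level lie on opposite sides of the rack, either way round.
- spool: Small upright spool of thread standing on the shelf at its far corner by the levelling foot: 30 mm diameter at the base, 50 mm tall, origin at the centre of its underside. To be left alone.

How it is judged:
On the way, in this order (a step that is already met when the one before it is completed fails the run):
1. the level stands on the rack's shelf lengthwise and its bubble has run off towards the high end (z of level in the frame of shelf between -0.004 and 0.004 m and x of level in the frame of shelf between -0.085 and 0.085 m and y of level in the frame of shelf between -0.05 and 0.05 m and angle between the x axis of level and the y axis of shelf, either way round below 0.15 rad and contact force between level and rack above 1 N and (value of joint bubble above 0.004 m or value of joint bubble below -0.004 m)), for 0.2 s.
2. the foot is turned until the bubble settles between the lines, with the level still on the shelf (value of joint bubble between -0.0025 and 0.0025 m and angle between shelf's own z axis and vertical below 0.0025 rad and z of level in the frame of shelf between -0.004 and 0.004 m and angle between the x axis of level and the y axis of shelf, either way round below 0.15 rad), for 0.3 s.
At the end, for the whole second after the job is handed in: The level stands flat on the rack's shelf along its length (within 0.15 rad), its bubble within 2.5 mm of the middle and the shelf itself level within 2.5 mrad, while the robot's fingers press the level down: the level bears on the shelf with 6 to 30 N (its own 2.5 to 3 N weight included) (all of step 2 and x of level in the frame of shelf between -0.085 and 0.085 m and y of level in the frame of shelf between -0.05 and 0.05 m and contact force between the fingers and level above 2.5 N and contact force between level and rack between 6 and 30 N); the arm keeps its last pose, push and grip.
It fails at once if the thread cone is shoved or knocked over (distance of cone from where it was at the start of the episode above 0.03 m or angle between cone's own z axis and vertical above 0.4 rad).
It fails at once if the bobbin box is shoved (distance of bobbin_box from where it was at the start of the episode above 0.03 m).
It fails at once if the small spool is shoved or knocked over (distance of spool from where it was at the start of the episode above 0.03 m or angle between spool's own z axis and vertical above 0.4 rad).
It also fails if it takes over 67 s, if anything falls off the work surface, if the arm or the gripper's body presses on something with over 40 N, if the wrist force passes 120 N, or if a joint passes its speed limit or range.

## Working session

There is one attempt and no reset: what is moved stays moved. The work goes in short steps, Python scripts to look and compute and a tool call to move; the robot and the scene stay as the last step left them, time stands still between calls to the robot, and variables do not carry over. Pictures are saved under pics/ and viewed, and the job is handed in when it is done.

Besides the shell and the picture viewer there is one more tool, called after "Emit:" as name(argument=value, ...) on one line, values as JSON. play_rows: Moves the arm, as the interface text tells. Its arguments: {"type":"object","properties":{"motion":{"type":"array"},"jaw":{"type":"number"},"newtons":{"type":"number"}},"required":["motion"]}

```bash
ls; mkdir -p pics; python3 - <<'E'
from plant import robot
import cv2,numpy as np
np.set_printoptions(precision=4,suppress=True)
s=robot.read_state();print(s)
for n in("side","top"):
    p,d=robot.capture(n);m=robot.camera_model(n);print(n,m)
    cv2.imwrite(f"pics/{n}0.png",p[:,:,::-1]);np.save(f"pics/{n}0d.npy",d)
E
```

```text
pics
{'t': 0.0, 'q': array([-1.2708,  0.0488,  0.0976,  1.622 , -0.    ,  1.443 ]), 'dq': array([-0.0001, -0.0017, -0.0005,  0.001 ,  0.0005,  0.0012]), 'joint_efforts': array([ -0.0018, -33.8775,  32.0019,   0.0203,  -0.    ,   0.    ]), 'tool_pos': array([ 0.2176, -0.4771,  0.2301]), 'eef_rot': array([ 1.9858,  0.4338, -1.9863]), 'wrist_force': array([-1.2547,  0.6452, -0.6812]), 'ft_torque': array([0.0359, 0.0166, 0.019 ]), 'gripper_width': 0.08512318983326425}
side {'fovy': 48.21361324453863, 'cx': 313.1244467552803, 'cy': 204.5726459683218, 'distortion': array([-0.047,  0.   ,  0.   ,  0.   ,  0.   ]), 'T': array([[-0.9286, -0.2046,  0.3094,  0.2146],
       [-0.3702,  0.563 , -0.7389,  0.7931],
       [-0.0231, -0.8007, -0.5986,  0.7429],
       [ 0.    ,  0.    ,  0.    ,  1.    ]])}
top {'fovy': 52.52778546567742, 'cx': 312.05795895315777, 'cy': 206.36250778737116, 'distortion': array([-0.0663,  0.    ,  0.    ,  0.    ,  0.    ]), 'T': array([[-0.0332, -0.9767,  0.212 ,  0.3446],
       [-0.9994,  0.0317, -0.0105,  0.0026],
       [ 0.0036, -0.2122, -0.9772,  1.1358],
       [ 0.    ,  0.    ,  0.    ,  1.    ]])}
```

View pics/side0.png

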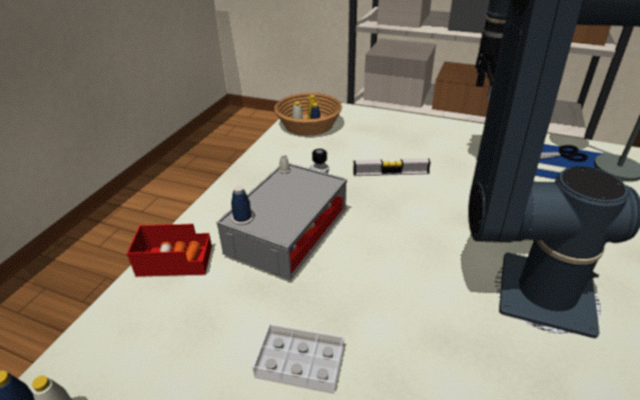

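View pics/top0.png

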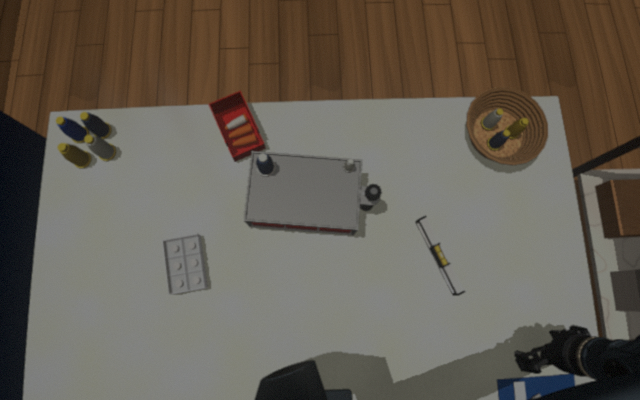

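The top view shows the level at pixels (421,218)–(459,294), the knob at (373,192), the rack's shelf corners near (252,153), (362,160), (356,234), (247,224), and the bobbin box at (185,265). I'll measure them next.

```bash
cat > h.py <<'E'
import cv2,numpy as np
np.set_printoptions(precision=4,suppress=True)
from plant import robot
def K(m):
    f=200/np.tan(np.radians(m["fovy"]/2));return np.array([[f,0,m["cx"]],[0,f,m["cy"]],[0,0,1.]])
def ray(m,uv):
    n=cv2.undistortPoints(np.array(uv,float).reshape(-1,1,2),K(m),np.array(m["distortion"]))[:,0]
    d=np.c_[n,np.ones(len(n))]@m["T"][:3,:3].T
    return m["T"][:3,3],d
def onz(m,uv,z):
    o,d=ray(m,uv);t=(z-o[2])/d[:,2];return o+d*t[:,None]
def cloud(m,d):
    v,u=np.mgrid[0:400,0:640];o,r=ray(m,np.c_[u.ravel(),v.ravel()])
    return (o+r*d.reshape(-1,1)).reshape(400,640,3)
def proj(m,P):
    T=np.linalg.inv(m["T"]);P=np.array(P,float).reshape(-1,3)
    return cv2.projectPoints(P,cv2.Rodrigues(T[:3,:3])[0],T[:3,3],K(m),np.array(m["distortion"]))[0][:,0]
def big(n,p,box,s,path):
    u0,v0,u1,v1=box
    cv2.imwrite(path,cv2.resize(p[v0:v1,u0:u1,::-1],None,fx=s,fy=s,interpolation=cv2.INTER_CUBIC))
E
python3 - <<'E'
from h import *
m=robot.camera_model("top");p=cv2.imread("pics/top0.png")[:,:,::-1];d=np.load("pics/top0d.npy")
C=cloud(m,d)
Z=C[:,:,2];v,u=np.mgrid[0:400,0:640]
def sel(u0,v0,u1,v1,z0,z1): 
    M=(u>=u0)&(u<u1)&(v>=v0)&(v<v1)&(Z>z0)&(Z<z1)&(d>0);return M
M=sel(405,205,475,305,.035,.055);P=C[M];print("level",len(P),P.mean(0),cv2.minAreaRect((P[:,:2]*1000).astype(np.float32)))
M=sel(235,140,375,245,.095,.117);P=C[M];print("rack",len(P),P.mean(0),cv2.minAreaRect((P[:,:2]*1000).astype(np.float32)))
M=sel(355,175,395,215,.140,.16);P=C[M];print("knob",len(P),P.mean(0),cv2.minAreaRect((P[:,:2]*1000).astype(np.float32)))
for nm,b in(("cone",(250,140,285,180)),("spool",(338,150,365,175))):
    M=sel(*b,.125,.25);P=C[M];print(nm,len(P),P.mean(0),P[:,2].max())
print(np.median(Z[280:300,300:330]))
big("t",p,(235,140,475,305),3.3,"pics/t0z.png")
s=cv2.imread("pics/side0.png")[:,:,::-1];big("s",s,(210,140,440,280),3.4,"pics/s0z.png")
E
```

```text
level 673 [ 0.4344 -0.3553  0.0432] ((436.2063293457031, -354.7648620605469), (228.58685302734375, 25.808086395263672), 22.8879337310791)
rack 7780 [0.6076 0.007  0.1058] ((611.7685546875, -7.240814208984375), (334.81927490234375, 191.99786376953125), 83.48421478271484)
knob 199 [ 0.5923 -0.1616  0.1492] ((593.4962158203125, -161.66128540039062), (37.552947998046875, 40.4882926940918), 82.30225372314453)
cone 277 [0.6688 0.1071 0.168 ] 0.19553870424112996
spool 78 [ 0.6676 -0.1072  0.1432] 0.1577181628288553
-9.941148420011814e-05
```

View pics/t0z.png

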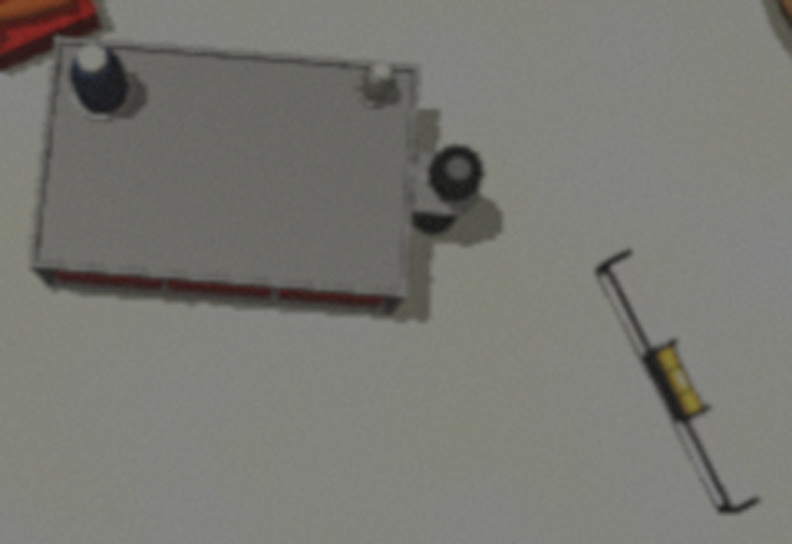

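View pics/s0z.png

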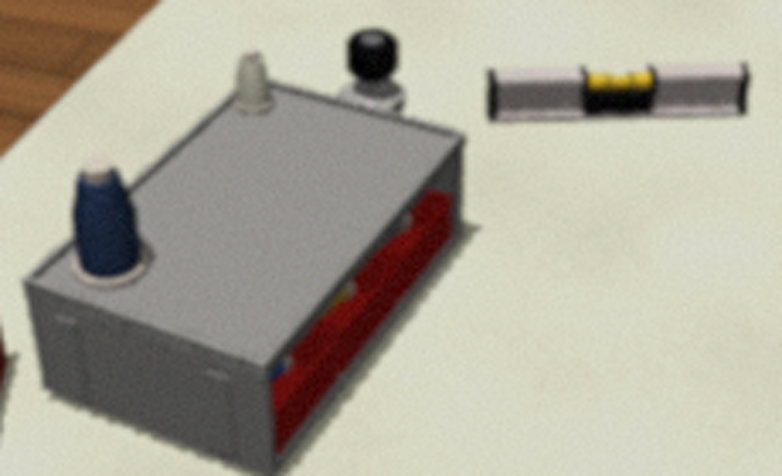

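```bash
python3 - <<'E'
from h import *
from scipy.spatial.transform import Rotation as R
print(R.from_rotvec([1.9858,.4338,-1.9863]).as_matrix())
m=robot.camera_model("top");C=cloud(m,np.load("pics/top0d.npy"))
z=[(57,40),(417,68),(403,298),(36,268)]
P=onz(m,[(235+a/3.3,140+b/3.3) for a,b in z],.112);print("rim corners",P)
for i in range(4):
    e=P[(i+1)%4]-P[i];print(np.linalg.norm(e),np.degrees(np.arctan2(e[1],e[0])))
print("centre",P.mean(0))
K_=onz(m,[(235+456/3.3,140+172/3.3)],.150);print("knob top",K_)
ms=robot.camera_model("side")
# side rim corners
zs=[(262,366),(463,137),(270,82),(27,284)]
Q=onz(ms,[(210+a/3.4,140+b/3.4) for a,b in zs],.112);print("side rim",Q,Q.mean(0))
print("knob side",onz(ms,[(210+373/3.4,140+55/3.4)],.136))
# level ends, side view top edge; top view ends
L=onz(ms,[(210+488/3.4,140+70/3.4),(210+747/3.4,140+66/3.4)],.044);print("level side ends (near top edge)",L,L.mean(0))
L=onz(m,[(235+615/3.3,140+261/3.3),(235+740/3.3,140+505/3.3)],.044);print("level top ends",L,L.mean(0),np.degrees(np.arctan2(*(L[0]-L[1])[1::-1])))
print("vial top", onz(m,[(235+680/3.3,140+381/3.3)],.04))
B=onz(m,[(185,265)],.03);print(B)
E
```

```text
[[-0.0007  0.4148 -0.9099]
 [ 0.0023 -0.9099 -0.4148]
 [-1.     -0.0024 -0.0003]]
rim corners [[ 0.7199  0.146   0.112 ]
 [ 0.6868 -0.1435  0.112 ]
 [ 0.5004 -0.1215  0.112 ]
 [ 0.5332  0.1626  0.112 ]]
0.29141717294974906 -96.52736399871101
0.18765513647936263 173.2730680745932
0.2859812750091738 83.4099443732679
0.18740211778690416 -5.065034214446158
centre [0.6101 0.0109 0.112 ]
knob top [[ 0.5901 -0.1628  0.15  ]]
side rim [[ 0.5363  0.173   0.112 ]
 [ 0.5    -0.1098  0.112 ]
 [ 0.6681 -0.1327  0.112 ]
 [ 0.7161  0.154   0.112 ]] [0.6051 0.0211 0.112 ]
knob side [[ 0.5913 -0.1611  0.136 ]]
level side ends (near top edge) [[ 0.5435 -0.3156  0.044 ]
 [ 0.3309 -0.3991  0.044 ]] [ 0.4372 -0.3573  0.044 ]
level top ends [[ 0.5359 -0.3089  0.044 ]
 [ 0.3322 -0.3939  0.044 ]] [ 0.434  -0.3514  0.044 ] 22.65439897104944
vial top [[ 0.4344 -0.3554  0.04  ]]
[[0.4323 0.3421 0.03  ]]
```

Emit:
play_rows(motion=[[0,-3,-31,1.7],[0,-3,-31,0],[0,-3,-31,0],[10,-3,-31,0],[15,-3,-31,0],[15,-3,-31,0],[15,-3,-31,0],[15,0,-31,0]], jaw=1)

```text
t: 0.77
tool_pos: [0.4413, -0.3617, 0.157]
eef_rot: [2.01, 0.389, -2.014]
wrist_force: [-0.5, -0.9, 0.2]
gripper_width: 0.0854
```

```bash
cat >> h.py <<'E'
from scipy.spatial.transform import Rotation as R
def todo(x,y,z,yaw):
    s=robot.read_state();M=R.from_rotvec(s["eef_rot"]).as_matrix()
    cur=np.degrees(np.arctan2(M[1,1],M[0,1]));d=(cur-yaw+180)%360-180
    print("t",s["t"],"pos",s["tool_pos"],"yaw",round(cur,2),"q",s["q"],"F",s["wrist_force"],"w",round(s["gripper_width"],4))
    print("tool delta mm",1000*(np.array([x,y,z])-s["tool_pos"])@M,"turn",round(d,2))
E
python3 -c "
from h import *
todo(.4355,-.355,.011,-67.2)"
```

```text
t 0.7667 pos [ 0.4413 -0.3617  0.157 ] yaw -68.1 q [-0.8029  0.1635  0.0767  1.4849 -0.0022  1.9565] F [-0.4636 -0.8528  0.1535] w 0.0854
tool delta mm [146.0461  -8.3825   2.5403] turn -0.9
```

Emit:
play_rows(motion=[[10,-8,2.5,-0.9],[25,0,0,0],[30,0,0,0],[30,0,0,0],[20,0,0,0],[0,0,0,0]])

```text
t: 1.27
tool_pos: [0.44, -0.3457, 0.0292]
eef_rot: [1.993, 0.428, -2.004]
wrist_force: [-1.6, 0.6, -0.9]
gripper_width: 0.0853
```

```bash
python3 -c "
from h import *
todo(.4355,-.355,.011,-67.2)
p,d=robot.capture('top');m=robot.camera_model('top');C=cloud(m,d)
print(proj(m,[.4355,-.355,.044]))
big('t',p,(375,190,525,310),5,'pics/t1.png')"
```

```text
t 1.2667 pos [ 0.44   -0.3457  0.0292] yaw -66.41 q [-0.7863  0.2017 -0.1376  1.243   0.001   1.9436] F [-1.6259  0.5964 -0.8633] w 0.0853
tool delta mm [18.1028  6.9019  7.8002] turn 0.79
[[441.3563 254.9257]]
```

View pics/t1.png

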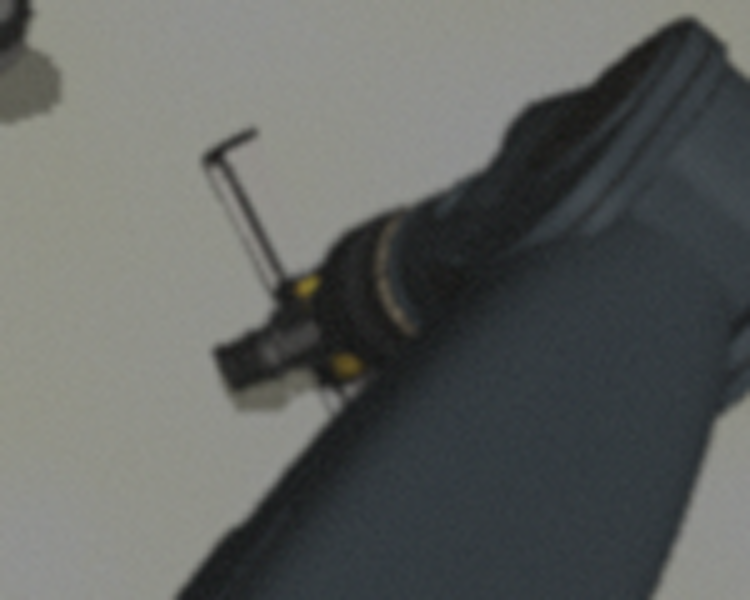

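The picture shows the fingers straddling the level at its middle, around (440,255) in the full picture. I'll centre them and go down.

Emit:
play_rows(motion=[[6,5,6,0.6],[6,0,1,0],[5,0,0,0],[0,0,0,0]])

```text
t: 1.65
tool_pos: [0.4374, -0.357, 0.017]
eef_rot: [2.002, 0.409, -2.005]
wrist_force: [0.5, 0.2, -0.6]
gripper_width: 0.0852
```

```bash
python3 -c "
from h import *
todo(.4355,-.355,.011,-67.2)"
```

```text
t 1.65 pos [ 0.4374 -0.357   0.017 ] yaw -67.12 q [-0.8035  0.2151 -0.1472  1.212   0.0005  1.9387] F [ 0.4617  0.2465 -0.56  ] w 0.0852
tool delta mm [ 5.9955 -2.5319  0.9985] turn 0.08
```

Emit:
play_rows(motion=[[6,-2,1,0],[0,0,0,0]])

```text
t: 1.82
tool_pos: [0.4366, -0.3571, 0.0126]
eef_rot: [2.003, 0.404, -2.002]
wrist_force: [-0.2, 0.3, -0.5]
gripper_width: 0.0853
```

Emit:
play_rows(motion=[[0,0,0,0],[0,0,0,0],[0,0,0,0],[0,0,0,0],[0,0,0,0],[0,0,0,0],[0,0,0,0],[0,0,0,0]], jaw=-1, newtons=40)

```text
t: 2.48
tool_pos: [0.4379, -0.3579, 0.015]
eef_rot: [2.004, 0.401, -1.998]
wrist_force: [-0.3, -0.1, 1.3]
gripper_width: 0.0216
```

```bash
python3 -c "
from h import *
todo(.4355,-.355,.011,-67.2)"
```

```text
t 2.4833 pos [ 0.4379 -0.3579  0.015 ] yaw -67.14 q [-0.8043  0.2108 -0.1564  1.1993  0.0008  1.9383] F [-0.3421 -0.1359  1.3078] w 0.0216
tool delta mm [ 3.9435 -3.5787  1.0717] turn 0.06
```

Emit:
play_rows(motion=[[20,0,0,0],[-30,0,0,0],[-35,0,0,-5],[-35,0,0,-7],[-35,0,0,-7],[-30,0,0,-7],[-20,0,0,-7],[-10,0,0,-7]])

```text
t: 3.15
tool_pos: [0.4342, -0.3521, 0.206]
eef_rot: [1.54, 0.969, -1.535]
wrist_force: [0.3, 0.2, -3.0]
gripper_width: 0.0213
```

My first row went down instead of up, a sign slip. I'll check the grip before going on.

```bash
python3 -c "
from h import *
todo(.578,.027,.206,-6.5)
p,d=robot.capture('side');m=robot.camera_model('side')
print(proj(m,robot.read_state()['tool_pos']))
big('t',p,(300,60,540,220),3.3,'pics/s2.png')
p,d=robot.capture('top');m=robot.camera_model('top')
print(proj(m,robot.read_state()['tool_pos']))
big('t',p,(340,160,540,320),3.9,'pics/t2.png')
"
```

```text
t 3.15 pos [ 0.4342 -0.3521  0.206 ] yaw -25.99 q [-0.8039  0.1417  0.1495  1.5873  0.0044  1.2206] F [ 0.3269  0.1899 -2.9774] w 0.0213
tool delta mm [   3.1364  -36.8346 -403.7758] turn -19.49
[[396.7972 110.1424]]
[[462.1867 248.6769]]
```

View pics/s2.png

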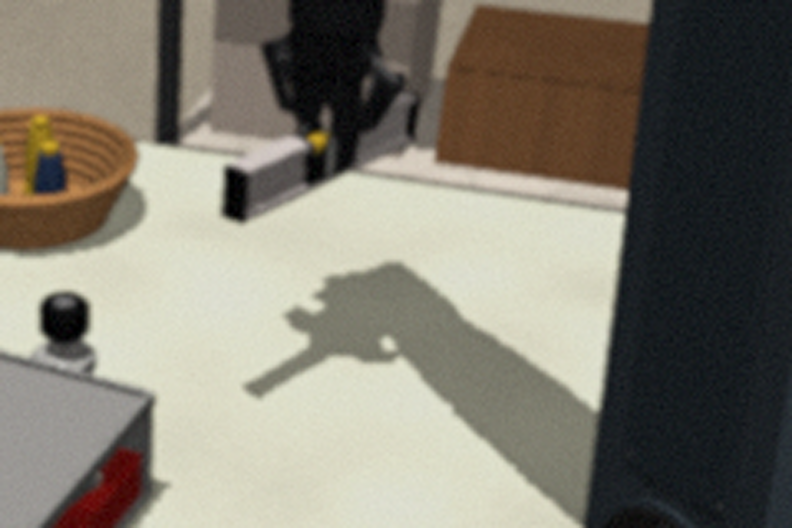

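View pics/t2.png

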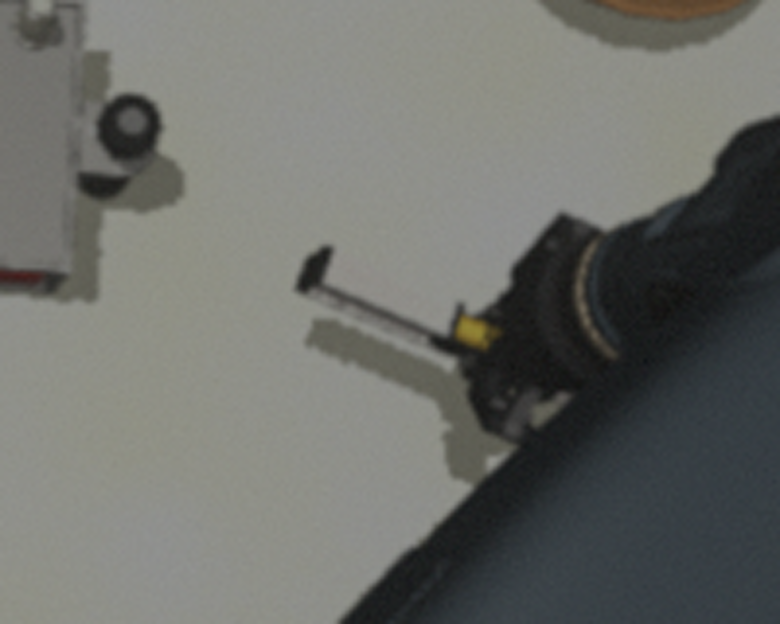

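The side and top views show the level held upright at its middle, yellow vial at about (395,103) in the side picture, so the grip is good. Now I'll carry it over the shelf.

Emit:
play_rows(motion=[[-10,-4,-30,-7],[-5,-3,-35,-7],[0,-3,-35,-5],[0,0,-35,0],[0,0,-35,0],[0,0,-35,0],[0,0,-35,0],[0,0,-30,0]])

```text
t: 3.92
tool_pos: [0.4758, -0.0809, 0.2043]
eef_rot: [1.324, 1.162, -1.336]
wrist_force: [-0.1, -0.6, -2.7]
gripper_width: 0.0215
```

```bash
python3 -c "
from h import *
todo(.578,.027,.206,-6.5)"
```

```text
t 3.9167 pos [ 0.4758 -0.0809  0.2043] yaw -8.99 q [-0.3139 -0.0355 -0.0387  1.597   0.0097  1.4138] F [-0.0696 -0.5993 -2.7179] w 0.0215
tool delta mm [  -2.2274   83.9734 -122.579 ] turn -2.49
```

Emit:
play_rows(motion=[[0,20,-25,-1.5],[0,20,-30,0],[0,20,-30,0],[0,15,-15,0],[0,5,-5,0],[0,0,0,0]])

```text
t: 4.42
tool_pos: [0.5643, 0.0258, 0.186]
eef_rot: [1.303, 1.193, -1.344]
wrist_force: [0.0, -0.1, -2.2]
gripper_width: 0.0214
```

```bash
python3 -c "
from h import *
todo(.578,.027,.126,-6.5)"
```

```text
t 4.4167 pos [0.5643 0.0258 0.186 ] yaw -8.12 q [-0.084   0.2042  0.1793  1.5993  0.0196  1.6284] F [ 0.0107 -0.0655 -2.1838] w 0.0214
tool delta mm [59.2738 16.6395 -2.1267] turn -1.62
```

Emit:
play_rows(motion=[[5,11,0,-1],[12,3,0,-0.5],[12,0,0,0],[10,0,0,0],[5,0,0,0],[0,0,0,0]])

```text
t: 4.92
tool_pos: [0.5682, 0.0207, 0.1308]
eef_rot: [1.282, 1.211, -1.346]
wrist_force: [-0.3, -0.5, -2.8]
gripper_width: 0.0217
```

```bash
python3 -c "
from h import *
todo(.578,.027,.121,-6.5)
print(R.from_rotvec(robot.read_state()['eef_rot']).as_matrix())
p,d=robot.capture('side');m=robot.camera_model('side')
big('t',p,(200,100,420,280),3.3,'pics/s3.png')
p,d=robot.capture('top');m=robot.camera_model('top')
big('t',p,(230,140,400,260),4.5,'pics/t3.png')
"
```

```text
t 4.9167 pos [0.5682 0.0207 0.1308] yaw -7.25 q [-0.0906  0.2377  0.108   1.5111  0.0162  1.6067] F [-0.3287 -0.4799 -2.8119] w 0.0217
tool delta mm [ 9.265   9.5972 -7.3627] turn -0.75
[[-0.0681  0.9895 -0.1272]
 [ 0.0224 -0.1259 -0.9918]
 [-0.9974 -0.0704 -0.0136]]
```

View pics/s3.png

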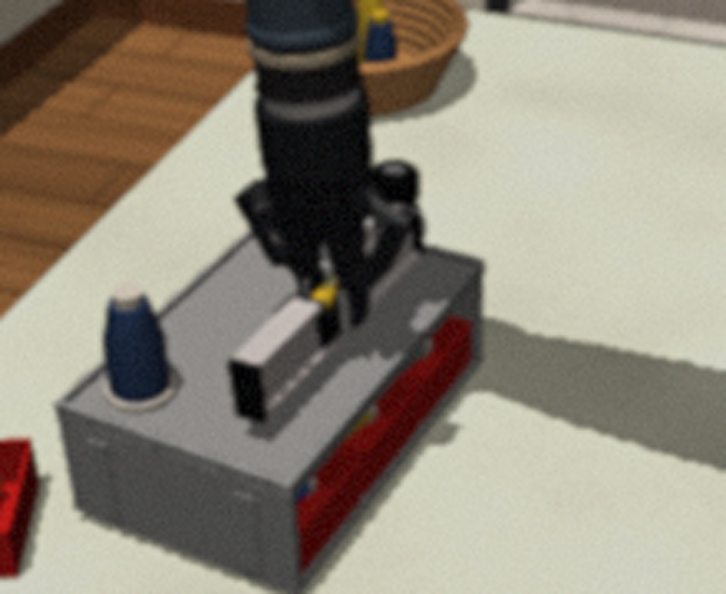

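View pics/t3.png

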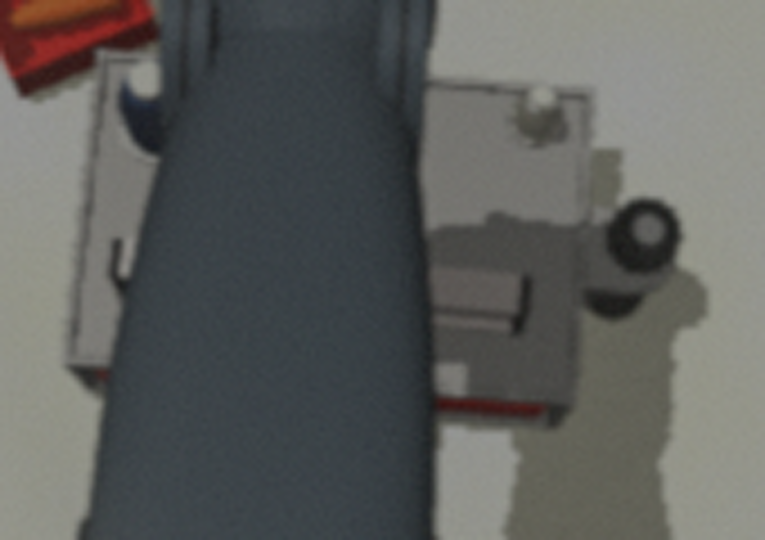

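The level is over the shelf, its near end at about (275,220) in the side picture, and lies along the shelf. The tool has picked up a lean of about 4°. I'll lower slowly until contact.

Emit:
play_rows(motion=[[3,6,-4,-0.5],[3,0,0,0],[2,0,0,0],[0,0,0,0]])

```text
t: 5.35
tool_pos: [0.5773, 0.0241, 0.1264]
eef_rot: [1.28, 1.21, -1.333]
wrist_force: [0.3, -0.6, -2.8]
gripper_width: 0.0215
```

```bash
python3 -c "
from h import *
todo(.574,.023,.121,-6.5)
print(R.from_rotvec(robot.read_state()['eef_rot']).as_matrix()[:,0])"
```

```text
t 5.35 pos [0.5773 0.0241 0.1264] yaw -6.73 q [-0.0837  0.2537  0.1186  1.4975  0.0169  1.6045] F [ 0.2689 -0.6036 -2.8241] w 0.0215
tool delta mm [ 5.5375 -2.8198  1.5151] turn -0.23
[-0.0601  0.022  -0.9979]
```

Emit:
play_rows(motion=[[4,0,0,0],[0,0,0,0]])

```text
t: 5.52
tool_pos: [0.5777, 0.0243, 0.1228]
eef_rot: [1.281, 1.209, -1.332]
wrist_force: [-0.6, 0.2, -2.4]
gripper_width: 0.0213
```

Emit:
play_rows(motion=[[3,0,0,0],[0,0,0,0]])

```text
t: 5.68
tool_pos: [0.5777, 0.0244, 0.1198]
eef_rot: [1.281, 1.209, -1.331]
wrist_force: [0.1, -0.1, -3.1]
gripper_width: 0.0213
```

Emit:
play_rows(motion=[[2,0,0,0],[0,0,0,0]])

```text
t: 5.85
tool_pos: [0.5775, 0.0245, 0.1176]
eef_rot: [1.281, 1.209, -1.331]
wrist_force: [0.6, 0.5, -2.8]
gripper_width: 0.0212
```

Emit:
play_rows(motion=[[2,0,0,0],[0,0,0,0]])

```text
t: 6.02
tool_pos: [0.5773, 0.0246, 0.1153]
eef_rot: [1.281, 1.209, -1.331]
wrist_force: [-0.4, 0.1, -3.7]
gripper_width: 0.0215
```

```bash
python3 -c "
from h import *
p,d=robot.capture('side');m=robot.camera_model('side')
big('t',p,(240,130,380,240),5.6,'pics/s4.png')
"
```

```text
(no output)
```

View pics/s4.png

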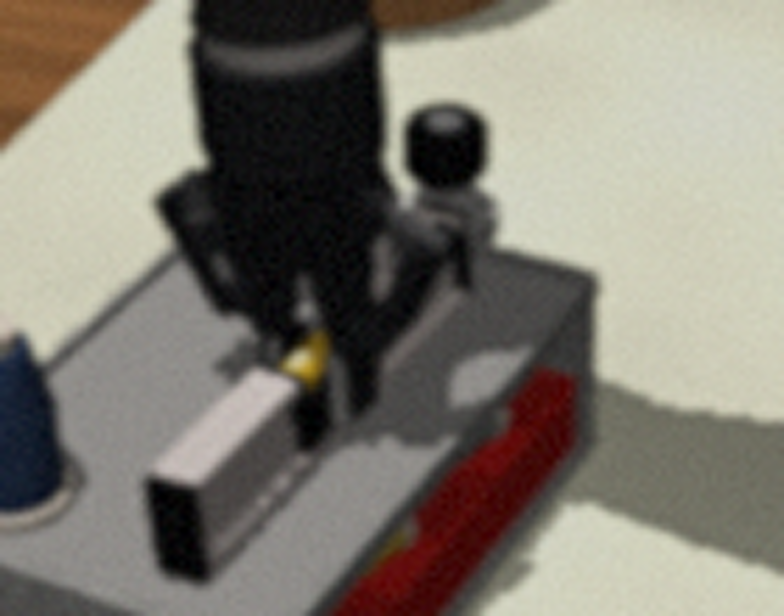

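The level's +y end at pixel (272,233) sits almost on the shelf with very little gap. I'll continue in small steps.

Emit:
play_rows(motion=[[1.5,0,0,0],[0,0,0,0]])

```text
t: 6.23
tool_pos: [0.5774, 0.0245, 0.1141]
eef_rot: [1.281, 1.208, -1.331]
wrist_force: [0.3, 0.4, -2.5]
gripper_width: 0.0213
```

Emit:
play_rows(motion=[[1.5,0,0,0],[0,0,0,0]])

```text
t: 6.4
tool_pos: [0.5776, 0.0246, 0.1129]
eef_rot: [1.281, 1.208, -1.33]
wrist_force: [-0.1, -0.5, -3.0]
gripper_width: 0.0214
```

Emit:
play_rows(motion=[[1.5,0,0,0],[0,0,0,0]])

```text
t: 6.57
tool_pos: [0.578, 0.0246, 0.1129]
eef_rot: [1.282, 1.206, -1.329]
wrist_force: [0.1, -0.6, -2.2]
gripper_width: 0.0216
```

Emit:
play_rows(motion=[[1.5,0,0,0],[0,0,0,0]])

```text
t: 6.73
tool_pos: [0.5784, 0.0246, 0.1127]
eef_rot: [1.283, 1.205, -1.328]
wrist_force: [-0.6, -1.1, -2.4]
gripper_width: 0.0214
```

Contact at TCP z = 0.113 m. A few more gentle pushes should square the tool against the shelf.

Emit:
play_rows(motion=[[3,0,0,0],[3,0,0,0],[3,0,0,0],[3,0,0,0]])

```text
t: 7.07
tool_pos: [0.5785, 0.0247, 0.1122]
eef_rot: [1.285, 1.198, -1.323]
wrist_force: [-4.3, 1.0, 9.9]
gripper_width: 0.0211
```

```bash
python3 -c "
from h import *
todo(.5774,.023,.13,-6.5)
print(R.from_rotvec(robot.read_state()['eef_rot']).as_matrix()[:,0])"
```

```text
t 7.0667 pos [0.5785 0.0247 0.1122] yaw -6.71 q [-0.0815  0.2446  0.0803  1.4536  0.0151  1.6064] F [-4.3141  0.981   9.936 ] w 0.0211
tool delta mm [-17.7386  -1.7874   1.5622] turn -0.21
[-0.0457  0.0189 -0.9988]
```

Emit:
play_rows(motion=[[3,0,0,0],[3,0,0,0],[3,0,0,0],[3,0,0,0],[3,0,0,0],[3,0,0,0],[3,0,0,0],[1,0,0,0]])

```text
t: 7.73
tool_pos: [0.5786, 0.0246, 0.1122]
eef_rot: [1.291, 1.185, -1.313]
wrist_force: [0.7, 0.1, -1.8]
gripper_width: 0.0212
```

```bash
python3 -c "
from h import *
todo(.5774,.023,.13,-6.5)
print(R.from_rotvec(robot.read_state()['eef_rot']).as_matrix()[:,0])"
```

```text
t 7.7333 pos [0.5786 0.0246 0.1122] yaw -6.73 q [-0.0805  0.228   0.0613  1.4359  0.0131  1.6078] F [ 0.7477  0.1292 -1.7745] w 0.0212
tool delta mm [-17.7472  -1.5687   1.5274] turn -0.23
[-0.0307  0.0156 -0.9994]
```

Emit:
play_rows(motion=[[4,0,0,0],[4,0,0,0],[4,0,0,0],[4,0,0,0],[4,0,0,0],[4,0,0,0],[4,0,0,0],[1,0,0,0]])

```text
t: 8.4
tool_pos: [0.579, 0.0246, 0.1122]
eef_rot: [1.298, 1.17, -1.3]
wrist_force: [0.4, -0.1, -3.1]
gripper_width: 0.0213
```

Emit:
play_rows(motion=[[4,0,0,0],[4,0,0,0],[4,0,0,0],[4,0,0,0],[4,0,0,0],[4,0,0,0],[0,0,0,0],[0,0,0,0]])

```text
t: 9.07
tool_pos: [0.5798, 0.0246, 0.1123]
eef_rot: [1.305, 1.158, -1.289]
wrist_force: [-0.8, -0.6, -3.2]
gripper_width: 0.0217
```

```bash
python3 -c "
from h import *
todo(.5774,.023,.13,-6.5)
print(R.from_rotvec(robot.read_state()['eef_rot']).as_matrix()[:,0])"
```

```text
t 9.0667 pos [0.5798 0.0246 0.1123] yaw -6.75 q [-0.0792  0.194   0.0223  1.3972  0.011   1.6093] F [-0.7512 -0.5826 -3.1861] w 0.0217
tool delta mm [-17.708   -2.1488   1.6444] turn -0.25
[ 0.0027  0.0109 -0.9999]
```

Emit:
play_rows(motion=[[0,0,0,0],[0,0,0,0],[0,0,0,0],[0,0,0,0],[0,0,0,0]], jaw=0)

```text
t: 9.48
tool_pos: [0.5798, 0.0245, 0.1086]
eef_rot: [1.304, 1.16, -1.29]
wrist_force: [-0.2, -0.2, 0.5]
gripper_width: 0.0426
```

Emit:
play_rows(motion=[[-6,0,0,0],[-15,0,0,0],[-25,0,0,0],[-25,0,0,0],[-20,0,0,0],[-10,0,0,0],[0,0,0,0]])

```text
t: 10.07
tool_pos: [0.578, 0.0235, 0.2119]
eef_rot: [1.301, 1.165, -1.295]
wrist_force: [0.2, 0.1, 0.0]
gripper_width: 0.0428
```

```bash
python3 -c "
from h import *
todo(.592,-.162,.22,-6.5)
print(R.from_rotvec(robot.read_state()['eef_rot']).as_matrix()[:,0])
p,d=robot.capture('side');m=robot.camera_model('side')
big('t',p,(240,130,380,240),5.6,'pics/s5.png')
"
```

```text
t 10.0667 pos [0.578  0.0235 0.2119] yaw -6.75 q [-0.0816  0.1921  0.2179  1.6038  0.0115  1.607 ] F [0.2006 0.1437 0.0084] w 0.0428
tool delta mm [-10.4446  35.6283 182.4456] turn -0.25
[-0.0062  0.012  -0.9999]
```

View pics/s5.png

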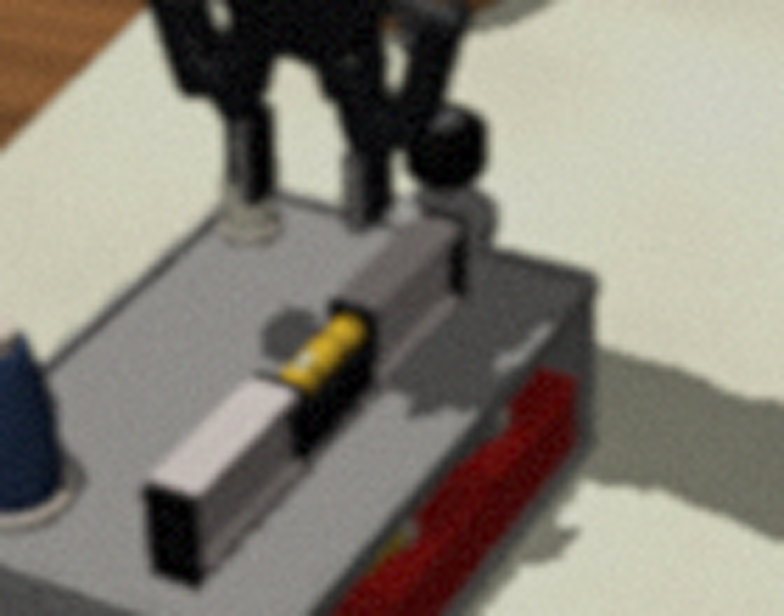

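The level stands free on the shelf. Its bubble, the pale patch near (296,194), is shifted towards the high +y end. Next I'll move over to the knob.

Emit:
play_rows(motion=[[0,6,25,0],[0,6,28,0],[0,6,28,0],[0,6,28,0],[0,5,28,0],[0,3,20,0],[0,1,10,0],[0,0,0,0]], jaw=0.5)

```text
t: 10.78
tool_pos: [0.5882, -0.1497, 0.1958]
eef_rot: [1.293, 1.184, -1.301]
wrist_force: [0.4, 0.2, -0.3]
gripper_width: 0.064
```

Emit:
play_rows(motion=[[0,0,0,-7],[0,0,0,-7],[0,0,0,-7],[0,0,0,-7],[0,0,0,-7],[0,0,0,-7],[0,0,0,-7],[0,0,0,-7]])

```text
t: 11.45
tool_pos: [0.5844, -0.1385, 0.1874]
eef_rot: [0.548, 1.548, -0.523]
wrist_force: [-0.1, -0.2, -0.0]
gripper_width: 0.0641
```

Emit:
play_rows(motion=[[0,0,0,-7],[0,0,0,-7],[0,0,0,-7],[0,0,0,-7],[0,0,0,-7],[0,0,0,-7],[0,0,0,-7],[0,0,0,-7]])

```text
t: 12.12
tool_pos: [0.5813, -0.123, 0.1812]
eef_rot: [-0.215, 1.595, 0.289]
wrist_force: [-0.4, -1.2, -0.5]
gripper_width: 0.0644
```

Emit:
play_rows(motion=[[0,0,0,-7],[0,0,0,-7],[0,0,0,-7],[0,0,0,-7],[0,0,0,-7],[0,0,0,-7],[0,0,0,-7],[0,0,0,0]])

```text
t: 12.78
tool_pos: [0.5778, -0.1077, 0.1751]
eef_rot: [-0.873, 1.382, 0.993]
wrist_force: [-0.4, -0.0, -0.2]
gripper_width: 0.0641
```

```bash
python3 -c "
from h import *
todo(.592,-.162,.16,173.5)
print(R.from_rotvec(robot.read_state()['eef_rot']).as_matrix()[:,0])
"
```

```text
t 12.7833 pos [ 0.5778 -0.1077  0.1751] yaw 158.71 q [-0.3138  0.2824  0.2493  1.607   0.0287 -1.5132] F [-0.3804 -0.0051 -0.1571] w 0.0641
tool delta mm [ 11.6202 -33.9004 -45.7889] turn -14.79
[-0.0569  0.0486 -0.9972]
```

The tool sagged and drifted during the turn, with about 4° of lean. I'll translate back over the knob and recheck.

Emit:
play_rows(motion=[[-10,-8,-10,0],[-4,-10,-12,0],[-2,-8,-12,0],[-2,-6,-8,0],[-1,-2,-4,0],[-1,0,0,0]])

```text
t: 13.28
tool_pos: [0.5923, -0.1571, 0.1883]
eef_rot: [-0.861, 1.388, 0.995]
wrist_force: [-0.5, -0.4, 0.2]
gripper_width: 0.064
```

```bash
python3 -c "
from h import *
todo(.592,-.162,.16,173.5)
print(R.from_rotvec(robot.read_state()['eef_rot']).as_matrix()[:,0])
"
```

```text
t 13.2833 pos [ 0.5923 -0.1571  0.1883] yaw 158.33 q [-0.3823  0.3664  0.3794  1.6642  0.0263 -1.5748] F [-0.4597 -0.3997  0.2068] w 0.064
tool delta mm [27.9537 -3.7646 -5.4326] turn -15.17
[-0.0647  0.0544 -0.9964]
```

```bash
python3 -c "
from h import *
todo(.592,-.162,.115,158)
p,d=robot.capture('side');m=robot.camera_model('side')
big('t',p,(240,100,380,220),5.4,'pics/s6.png')
p,d=robot.capture('top');m=robot.camera_model('top')
big('t',p,(290,130,430,250),5,'pics/t6.png')
"
```

```text
t 13.2833 pos [ 0.5923 -0.1571  0.1883] yaw 158.33 q [-0.3823  0.3664  0.3794  1.6642  0.0263 -1.5748] F [-0.4597 -0.3997  0.2068] w 0.064
tool delta mm [72.7929 -7.3734 -6.628 ] turn 0.33
```

View pics/s6.png

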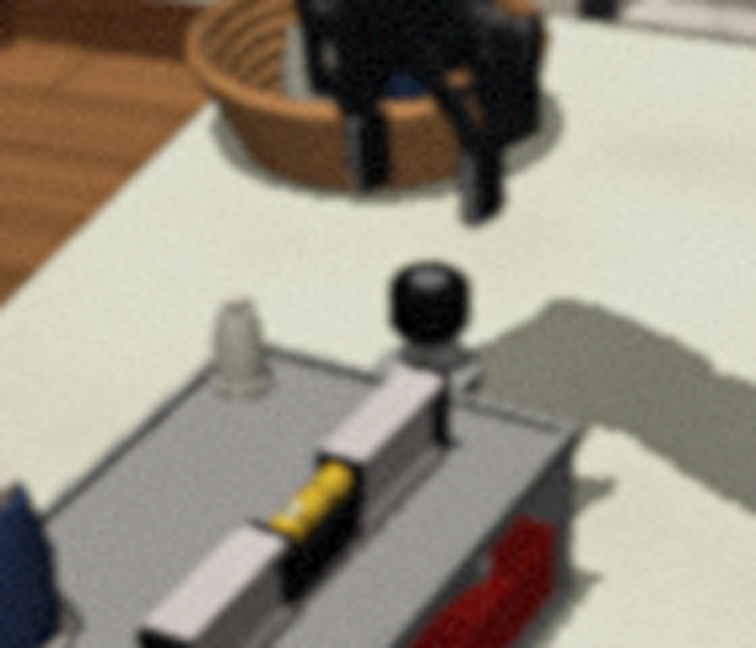

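View pics/t6.png

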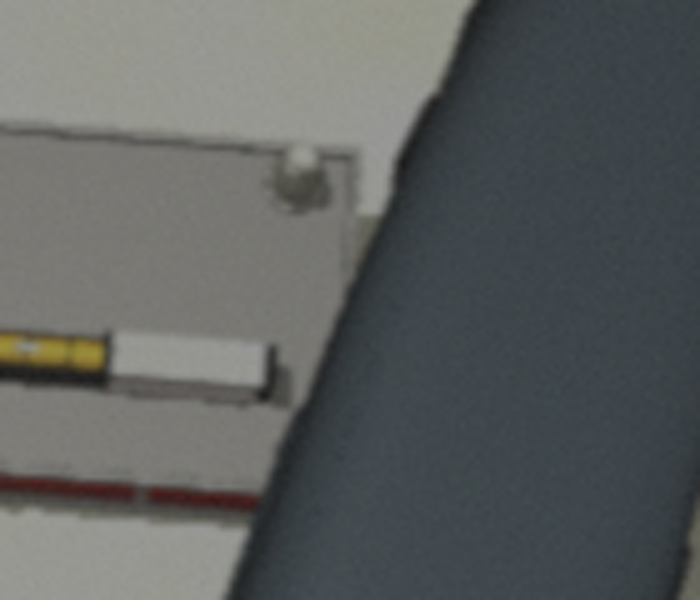

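The fingers are above the knob (side picture, knob at (319,156)), and the vial is visible in both views. Down to the knob.

Emit:
play_rows(motion=[[5,-5,-5,0],[12,-1,-1,0],[18,0,0,0],[15,0,0,0],[0,0,0,0]])

```text
t: 13.8
tool_pos: [0.5936, -0.1603, 0.1368]
eef_rot: [-0.864, 1.384, 0.995]
wrist_force: [-0.9, 0.3, -0.9]
gripper_width: 0.0642
```

```bash
python3 -c "
from h import *
todo(.592,-.162,.115,158)
print(R.from_rotvec(robot.read_state()['eef_rot']).as_matrix()[:,0])
p,d=robot.capture('side');m=robot.camera_model('side')
big('t',p,(240,100,380,220),5.4,'pics/s7.png')
"
```

```text
t 13.8 pos [ 0.5936 -0.1603  0.1368] yaw 158.45 q [-0.3866  0.3671  0.2785  1.5593  0.0268 -1.5812] F [-0.9436  0.3106 -0.9043] w 0.0642
tool delta mm [21.7352 -0.8615 -2.7977] turn 0.45
[-0.0613  0.0539 -0.9967]
```

View pics/s7.png

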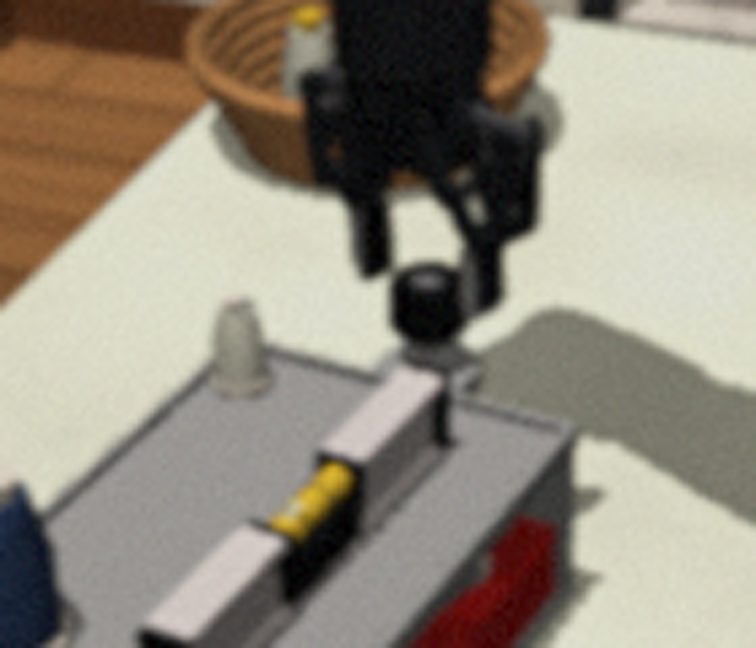

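The fingers straddle the knob evenly (tips at about (308,151) and (331,156), knob at (319,155)). Going down to grip height and closing.

Emit:
play_rows(motion=[[8,-1,-3,0],[8,0,0,0],[5,0,0,0],[1,0,0,0]])

```text
t: 14.18
tool_pos: [0.5938, -0.1629, 0.1168]
eef_rot: [-0.867, 1.381, 0.991]
wrist_force: [-0.8, 0.5, -0.6]
gripper_width: 0.064
```

Emit:
play_rows(motion=[[0,0,0,0],[-1,0,0,0],[-1,0,0,0],[-1,0,0,0],[-1,0,0,0]], jaw=-1, newtons=30)

```text
t: 14.6
tool_pos: [0.5938, -0.163, 0.1179]
eef_rot: [-0.866, 1.382, 0.993]
wrist_force: [0.1, 0.1, -7.9]
gripper_width: 0.0388
```

```bash
python3 -c "
from h import *
todo(.592,-.162,.115,158)
print(R.from_rotvec(robot.read_state()['eef_rot']).as_matrix()[:,0])
"
```

```text
t 14.6 pos [ 0.5938 -0.163   0.1179] yaw 158.47 q [-0.3905  0.3693  0.2439  1.5195  0.0267 -1.5855] F [ 0.0953  0.0894 -7.9035] w 0.0388
tool delta mm [3.0719 1.7983 0.1723] turn 0.47
[-0.0583  0.0528 -0.9969]
```

Gripped at 38.8 mm. Before turning I'll measure the bubble from averaged pictures.

```bash
cat >> h.py <<'E'
def avg(n,k):
    L=[robot.capture(n)[0].astype(float) for _ in range(k)];return np.mean(L,0)
def strip(n,c,ang=83.4,k=4,L=.05,W=.008,zz=.148,tag="a"):
    """resample a strip along the level's axis at height zz around centre c; 0.25 mm steps"""
    p=avg(n,k).astype(np.float32);m=robot.camera_model(n)
    a=np.radians(ang);e=np.array([np.cos(a),np.sin(a)]);f=np.array([e[1],-e[0]])
    s=np.arange(-L,L,.00025);w=np.arange(-W*2,W*2,.00025)
    S,Wg=np.meshgrid(s,w);X=np.array(c)[:2]+S[...,None]*e+Wg[...,None]*f
    P=np.dstack([X,np.full(S.shape,zz)]);uv=proj(m,P).reshape(*S.shape,2).astype(np.float32)
    im=cv2.remap(p,uv[...,0].copy(),uv[...,1].copy(),cv2.INTER_CUBIC)
    cv2.imwrite(f"pics/{tag}_{n}.png",np.clip(cv2.resize(im[:,:,::-1],None,fx=2,fy=3),0,255))
    np.save(f"pics/{tag}_{n}.npy",im);return s,w,im
E
python3 - <<'E'
from h import *
for n in("side","top"): s,w,im=strip(n,(.5795,.0235),tag="v0")
a=cv2.imread("pics/v0_side.png");b=cv2.imread("pics/v0_top.png");cv2.imwrite("pics/v0.png",np.vstack([a,b]))
E
```

```text
[ WARN:0@13.011] global loadsave.cpp:1063 imwrite_ Unsupported depth image for selected encoder is fallbacked to CV_8U.
```

View pics/v0.png

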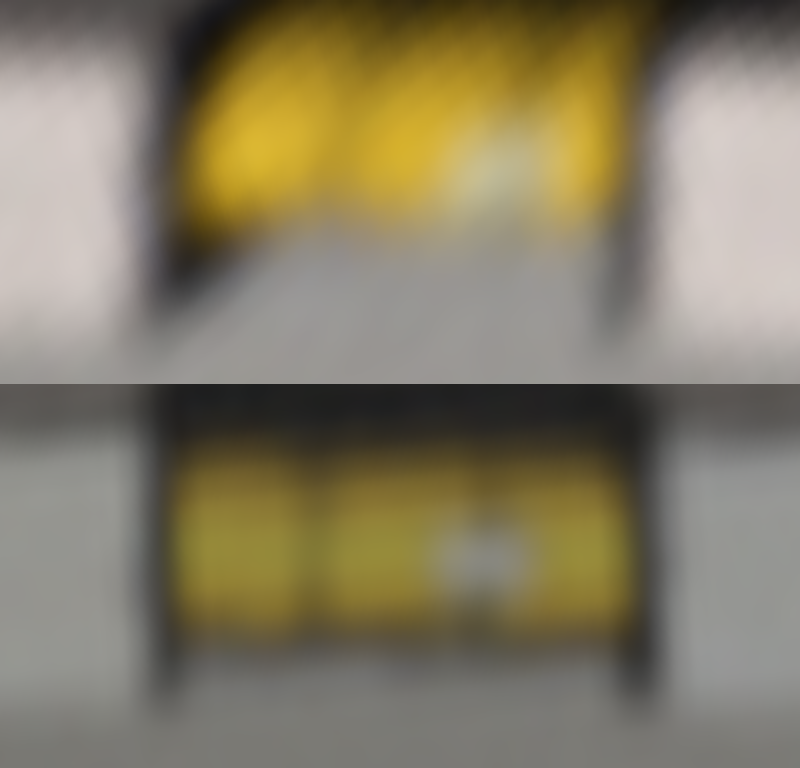

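The top strip shows the lines 21.6 mm apart, with the bubble about 10 mm from the middle towards the fixed feet. That means about 2.4 rad (137°) clockwise. I'll start with a short batch.

Emit:
play_rows(motion=[[0,0,0,5],[0,0,0,7],[0,0,0,7],[0,0,0,7]])

```text
t: 15.33
tool_pos: [0.5939, -0.1631, 0.118]
eef_rot: [-0.516, 1.53, 0.627]
wrist_force: [-0.1, 0.1, -9.5]
gripper_width: 0.0385
```

```bash
python3 -c "
from h import *
todo(.592,-.162,.115,158)
print(R.from_rotvec(robot.read_state()['eef_rot']).as_matrix()[:,0],robot.read_state()['ft_torque'])
"
```

```text
t 15.3333 pos [ 0.5939 -0.1631  0.118 ] yaw 131.67 q [-0.3902  0.3691  0.2439  1.5192  0.0258 -1.1188] F [-0.0582  0.1079 -9.4842] w 0.0385
tool delta mm [ 3.1572  1.8306 -0.6534] turn -26.33
[-0.0582  0.0519 -0.997 ] [-0.6326 -1.0009  0.0716]
```

Emit:
play_rows(motion=[[0.5,0,0,7],[0.5,0,0,7],[0.5,0,0,7],[0.5,0,0,7],[0.5,0,0,7],[0,0,0,7],[0,0,0,7],[0,0,0,7]])

```text
t: 16.0
tool_pos: [0.5936, -0.1632, 0.1184]
eef_rot: [0.247, 1.624, -0.184]
wrist_force: [1.1, -0.4, -8.5]
gripper_width: 0.0387
```

```bash
cat >> h.py <<'E'
def bub(k=5,tag="v",c=(.5795,.0235)):
    s,w,im=strip("top",c,k=k,tag=tag)
    c=im[50:68].mean(0);r=c[:,0];g=c[:,1];b=c[:,2]
    up=im[42:72].mean(0)
    yel=(r-b)  # yellow high
    # window ends: yellow edges using upper rows without the bubble
    y2=(im[36:46].mean(0));y2=y2[:,0]-y2[:,2];t=.5*np.percentile(y2,90)
    i=np.where(y2>t)[0];mid=.5*(s[i[0]]+s[i[-1]])
    # dark lines: minima of R in the upper rows
    rr=cv2.GaussianBlur(im[36:46].mean(0)[:,0].reshape(1,-1),(0,0),4)[0]
    ln=[]
    for lo,hi in((-.016,-.006),(.006,.016)):
        j=np.where((s-mid>lo)&(s-mid<hi))[0];ln.append(s[j[np.argmin(rr[j])]])
    bl=b/(r+g)*2;j=(s>mid-.026)&(s<mid+.026);e=bl-np.median(bl[j]);e=np.clip(e-.4*e[j].max(),0,None)*j
    cb=(e*s).sum()/e.sum()
    print("window mid %.1f (width %.1f) lines %.1f %.1f mid %.1f | bubble %.1f -> offset from window %.2f from lines %.2f mm"%(mid*1e3,(s[i[-1]]-s[i[0]])*1e3,ln[0]*1e3,ln[1]*1e3,sum(ln)*500,cb*1e3,(cb-mid)*1e3,cb*1e3-sum(ln)*500))
E
python3 -c "
from h import *
todo(.592,-.162,.115,158)
print(R.from_rotvec(robot.read_state()['eef_rot']).as_matrix()[:,0],robot.read_state()['ft_torque'])
bub(tag='v1')
" 2>/dev/null
```

```text
t 16.0 pos [ 0.5936 -0.1632  0.1184] yaw 74.34 q [-0.3889  0.3669  0.2419  1.5178  0.0226 -0.1174] F [ 1.0672 -0.4489 -8.4631] w 0.0387
tool delta mm [ 3.5181  0.6447 -1.6617] turn -83.66
[-0.0579  0.0482 -0.9972] [-0.3309 -0.7591  0.059 ]
window mid 0.4 (width 55.8) lines -9.2 10.8 mid 0.8 | bubble 7.3 -> offset from window 6.90 from lines 6.53 mm
```

View pics/v1_top.png

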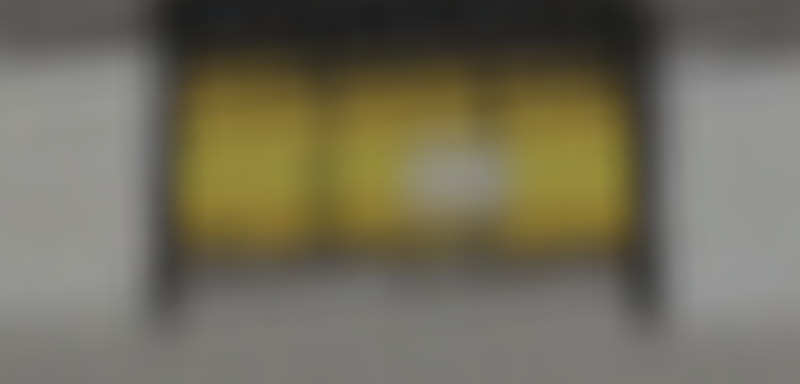

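The bubble is moving towards the middle (about 6.9 mm, still settling). Turning on by about 50°.

Emit:
play_rows(motion=[[0.5,0,0,7],[0.5,0,0,7],[0.5,0,0,7],[0.5,0,0,7],[0.5,0,0,7],[0.5,0,0,7],[0.5,0,0,7],[0.5,0,0,0]])

```text
t: 16.92
tool_pos: [0.5938, -0.1629, 0.119]
eef_rot: [0.907, 1.458, -0.88]
wrist_force: [-0.2, -1.4, -6.9]
gripper_width: 0.0381
```

Emit:
play_rows(motion=[[0.5,0,0,0],[0.5,0,0,0],[0.5,0,0,0],[0.5,0,0,0],[0.5,0,0,0],[0.5,0,0,0],[0.5,0,0,0],[0.5,0,0,0]])

```text
t: 17.58
tool_pos: [0.5938, -0.163, 0.1189]
eef_rot: [0.897, 1.46, -0.867]
wrist_force: [-1.3, 0.5, -2.1]
gripper_width: 0.0382
```

```bash

python3 -c "
from h import *
todo(.592,-.162,.115,158)
bub(tag='v2',k=12)
bub(tag='v3',k=6)
todo(.592,-.162,.115,158)
" 2>/dev/null
```

```text
t 17.5833 pos [ 0.5938 -0.163   0.1189] yaw 25.68 q [-0.3918  0.3594  0.2337  1.511   0.0294  0.7305] F [-1.2831  0.538  -2.0661] w 0.0382
tool delta mm [ 4.0595 -1.156  -1.3916] turn -132.32
window mid 0.5 (width 56.0) lines -9.0 11.0 mid 1.0 | bubble 1.9 -> offset from window 1.43 from lines 0.93 mm
window mid 0.6 (width 55.8) lines -9.0 11.0 mid 1.0 | bubble 1.5 -> offset from window 0.83 from lines 0.45 mm
t 18.4833 pos [ 0.5938 -0.163   0.1189] yaw 25.66 q [-0.3919  0.3595  0.2337  1.5109  0.0295  0.7308] F [-1.7046 -0.245   2.7538] w 0.0381
tool delta mm [ 4.0007 -1.1552 -1.4104] turn -132.34
```

View pics/v3_top.png

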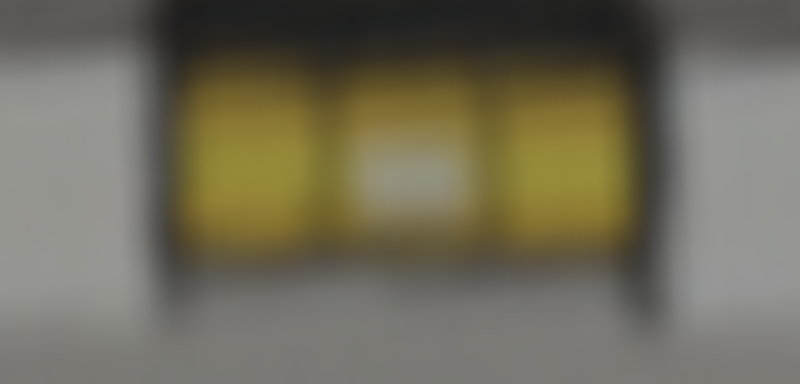

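The bubble now sits between the lines, about 0.5–0.8 mm off. I'll release the knob, rise and recheck.

Emit:
play_rows(motion=[[0,0,0,0],[-0.5,0,0,0],[-0.5,0,0,0],[-0.5,0,0,0],[-0.5,0,0,0]], jaw=0.5)

```text
t: 18.9
tool_pos: [0.5948, -0.1633, 0.1203]
eef_rot: [0.896, 1.458, -0.868]
wrist_force: [-0.4, -0.7, -0.2]
gripper_width: 0.064
```

Emit:
play_rows(motion=[[-8,0,0,0],[-15,0,0,0],[-22,0,0,0],[-25,0,0,0],[-20,0,0,0],[-10,0,0,0],[-1,0,0,0]])

```text
t: 19.48
tool_pos: [0.5988, -0.1681, 0.2257]
eef_rot: [0.895, 1.462, -0.869]
wrist_force: [-1.1, -0.2, -0.2]
gripper_width: 0.0641
```

```bash

python3 -c "
from h import *
todo(.584,.063,.215,25)
print(R.from_rotvec(robot.read_state()['eef_rot']).as_matrix()[:,0])
bub(tag='v4',k=6)
" 2>/dev/null
```

```text
t 19.4833 pos [ 0.5988 -0.1681  0.2257] yaw 25.71 q [-0.3956  0.3887  0.4834  1.734   0.0277  0.7264] F [-1.1337 -0.217  -0.2437] w 0.0641
tool delta mm [  23.4272   87.1919 -213.4636] turn 0.71
[-0.0525  0.0519 -0.9973]
window mid 0.6 (width 56.3) lines -9.0 11.0 mid 1.0 | bubble 1.3 -> offset from window 0.72 from lines 0.35 mm
```

View pics/v4_top.png

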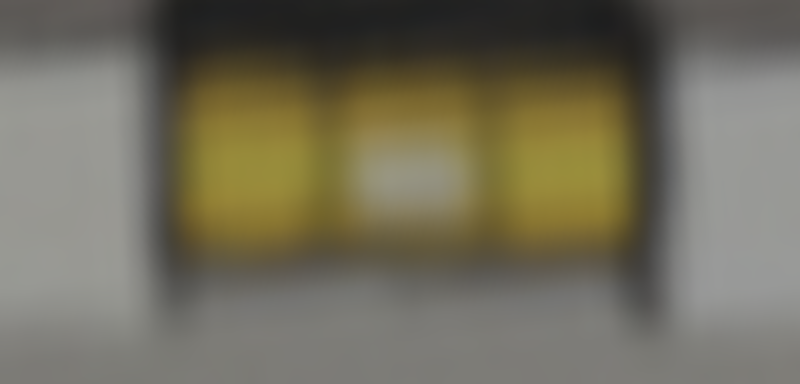

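The bubble is still central with the knob released. Now I'll move the shut fingers over the level, on its knob-side half so the vial stays in view.

```bash

python3 -c "
from h import *
todo(.5725,-.031,.195,25)
" 2>/dev/null
```

```text
t 19.7833 pos [ 0.5968 -0.1671  0.2204] yaw 25.73 q [-0.3954  0.3907  0.4748  1.7319  0.0277  0.7264] F [-0.3681 -0.1004 -1.2065] w 0.064
tool delta mm [  34.3016   37.999  -130.9239] turn 0.73
```

Emit:
play_rows(motion=[[0,6,-18,0],[1,6,-22,0],[1,6,-22,0],[1,6,-22,0],[1,6,-18,0],[0,3,-10,0],[0,0,0,0]], jaw=-1)

```text
t: 20.37
tool_pos: [0.5725, -0.0478, 0.2135]
eef_rot: [0.896, 1.487, -0.881]
wrist_force: [0.0, 0.0, 1.2]
gripper_width: -0.0001
```

```bash

python3 -c "
from h import *
todo(.5725,-.031,.155,25)
print(R.from_rotvec(robot.read_state()['eef_rot']).as_matrix()[:,0])
" 2>/dev/null
```

```text
t 20.3667 pos [ 0.5725 -0.0478  0.2135] yaw 25.53 q [-0.2229  0.2721  0.3114  1.6989  0.0412  0.9024] F [0.0321 0.0228 1.2472] w -0.0001
tool delta mm [ 59.2114   9.8128 -10.056 ] turn 0.53
[-0.0772  0.0598 -0.9952]
```

Emit:
play_rows(motion=[[8,5,-5,0],[12,2,-3,0],[12,1,-1,0],[8,0,0,0],[3,0,0,0],[0,0,0,0]])

```text
t: 20.87
tool_pos: [0.5728, -0.0356, 0.1648]
eef_rot: [0.896, 1.487, -0.885]
wrist_force: [-0.1, -0.3, -0.0]
gripper_width: 0.0002
```

```bash

python3 -c "
from h import *
todo(.5725,-.031,.151,25)
p,d=robot.capture('side');m=robot.camera_model('side')
big('t',p,(240,100,380,220),5.4,'pics/s8.png')
" 2>/dev/null
```

```text
t 20.8667 pos [ 0.5728 -0.0356  0.1648] yaw 25.38 q [-0.2017  0.2675  0.2093  1.6027  0.0411  0.9263] F [-0.1089 -0.3034 -0.0436] w 0.0002
tool delta mm [14.055   2.3239 -3.0875] turn 0.38
```

View pics/s8.png

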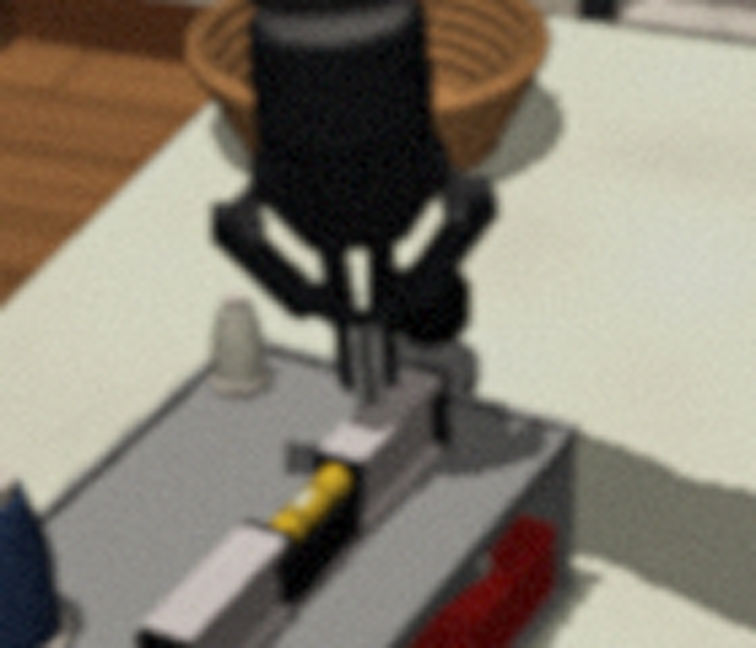

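The shut fingers stand just over the level's top at about (308,174), on its centreline, and the vial is clear. Lowering gently to contact.

Emit:
play_rows(motion=[[5,2,-3,0],[4,0,0,0],[2,0,0,0],[0,0,0,0]])

```text
t: 21.25
tool_pos: [0.5737, -0.0325, 0.1546]
eef_rot: [0.898, 1.484, -0.886]
wrist_force: [-0.8, -0.2, 0.4]
gripper_width: -0.0001
```

Emit:
play_rows(motion=[[2,0,0,0],[0,0,0,0]])

```text
t: 21.42
tool_pos: [0.5738, -0.0324, 0.1529]
eef_rot: [0.898, 1.483, -0.885]
wrist_force: [0.8, -0.0, 0.0]
gripper_width: -0.0
```

Emit:
play_rows(motion=[[1.5,0,0,0],[1,0,0,0]])

```text
t: 21.58
tool_pos: [0.574, -0.0324, 0.151]
eef_rot: [0.898, 1.482, -0.885]
wrist_force: [-0.3, 0.1, -0.7]
gripper_width: -0.0
```

Emit:
play_rows(motion=[[1.5,0,0,0],[1,0,0,0]])

```text
t: 21.75
tool_pos: [0.5745, -0.0325, 0.1507]
eef_rot: [0.899, 1.479, -0.884]
wrist_force: [-0.7, -0.2, 3.8]
gripper_width: 0.0002
```

Emit:
play_rows(motion=[[1,0,0,0],[1,0,0,0]])

```text
t: 21.92
tool_pos: [0.575, -0.0325, 0.1506]
eef_rot: [0.899, 1.476, -0.883]
wrist_force: [-1.4, -0.2, 5.5]
gripper_width: 0.0004
```

Emit:
play_rows(motion=[[1,0,0,0],[1,0,0,0]])

```text
t: 22.08
tool_pos: [0.5755, -0.0326, 0.1506]
eef_rot: [0.9, 1.473, -0.881]
wrist_force: [-1.6, 0.0, 5.6]
gripper_width: -0.0002
```

Emit:
play_rows(motion=[[1.5,0,0,0],[2,0,0,0]])

```text
t: 22.25
tool_pos: [0.5764, -0.0327, 0.1506]
eef_rot: [0.9, 1.468, -0.879]
wrist_force: [-1.3, -0.5, 9.9]
gripper_width: -0.0002
```

```bash

python3 -c "
from h import *
todo(.5725,-.031,.151,25)
F=[]
for i in range(10):
    robot.capture('side');F.append(robot.read_state()['wrist_force'].round(1))
print(np.array(F))
bub(tag='v5',k=8)
todo(.5725,-.031,.151,25)
p,d=robot.capture('side');m=robot.camera_model('side')
big('t',p,(210,100,380,220),4.5,'pics/s9.png')
" 2>/dev/null
```

```text
t 22.25 pos [ 0.5764 -0.0327  0.1506] yaw 25.23 q [-0.1953  0.2558  0.1683  1.5541  0.041   0.9349] F [-1.3344 -0.4619  9.9484] w -0.0002
tool delta mm [-0.0701 -2.8292 -3.219 ] turn 0.23
[[-2.2  0.4  7.7]
 [-2.2  0.4  8.4]
 [-1.5  0.1  8.9]
 [-1.9  0.9 10. ]
 [-1.9  0.2  7.9]
 [-1.6 -0.3  8.4]
 [-1.7 -0.7  7.7]
 [-0.5 -0.5  9.1]
 [-3.  -0.7  7.9]
 [-1.7  0.4  9. ]]
window mid 24.0 (width 12.0) lines 14.5 30.0 mid 22.3 | bubble 6.8 -> offset from window -17.25 from lines -15.50 mm
t 23.15 pos [ 0.5764 -0.0327  0.1506] yaw 25.23 q [-0.1954  0.2557  0.1683  1.5542  0.0409  0.935 ] F [-1.7135  1.1714  8.1181] w -0.0002
tool delta mm [-0.0543 -2.7921 -3.2035] turn 0.23
```

View pics/s9.png

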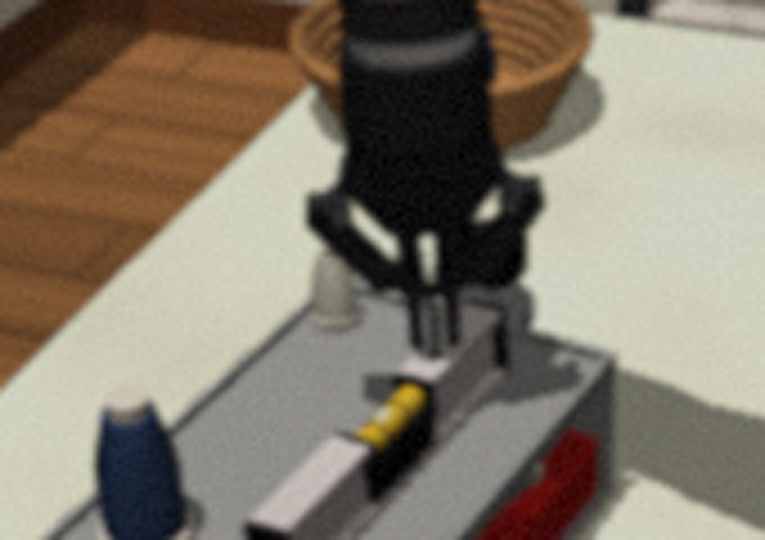

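View pics/v5_top.png

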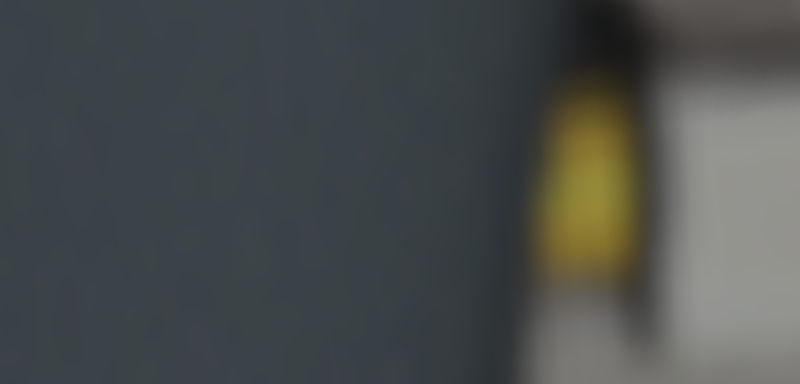

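The push holds steady at about 8.5 N. The arm hides the vial from the top camera, so I'll check the bubble in the side strip.

```bash

python3 -c "
from h import *
strip('side',(.5795,.0235),k=6,tag='v6',zz=.15)
print(robot.read_state()['t'],robot.read_state()['wrist_force'])
" 2>/dev/null
```

```text
23.5 [-1.5433 -0.3924  8.8369]
```

View pics/v6_side.png

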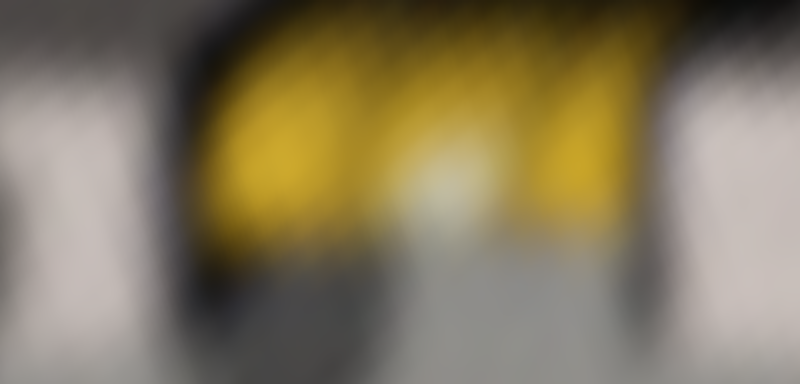

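In the side strip the bubble (x≈440) lies midway between the two lines (x≈355 and 515 at its height). The push is steady, so I'm handing in.

```bash
python3 -c "
from plant import robot
print(robot.finish_job()); s=robot.read_state(); print(s['t'],s['wrist_force'])"
```

```text
the job is handed in; nothing more can be done
None
the job is handed in; nothing more can be done
```

I handed the job in at about 23.5 s of the 67 s, with the fingers still pressing the level down and the bubble between the lines. It reports no verdict.

**What I did:** I stood the level lengthwise on the shelf, where its bubble ran about 10 mm towards the fixed feet. I turned the knob about 133° clockwise, let go, and pressed the shut fingers on the knob-side half of the level.

**Last checks:**
- **Bubble after letting go of the knob:** 0.4–0.7 mm from the middle in the top view, against the 2.5 mm limit.
- **Bubble while pressing:** midway between the lines in the side view. The arm hid the vial from the top camera, so the top-view measurement failed and I could not repeat it.
- **Push:** steady for over a second at 8–10 N at the wrist, so about 11 N on the shelf with the level's weight.
- **Spools and bobbin box:** the arm stayed clear of both spools, and they stand upright in the last side picture. The arm never went near the bobbin box.

**What went wrong on the way:**
- **Lift:** my first lift row went down by mistake and the level slipped a few mm in the grip, with no other effect.
- **Tool lean:** the tool leaned 3–5° as the arm sagged between rows. I squared it against the shelf once while placing the level. It leaned again for the knob and the final push, with no visible effect on the readings.

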